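Make up two electrical kits and close the tote's bail arms

TASK

Make up two kits from the stock on the bench: the panel kit, which is the power supply, the contactor and the terminal strip, goes in the blue tote, and the call-out kit, which is the circuit breaker and the orange beacon, goes in the red bin. Set every part down without dropping it, so that it stands flat on the floor of its container, same side up as now; leave the blue relay where it is, it is spare. Once the tote holds its three parts, swing both of its bail arms fully in over its top, so that the next tote can be stacked on it.

Things in the scene. Friction and masses are not known exactly. Their poses are not given: they have to be found in the camera images.
- power_supply: Rail-mounted power supply in an aluminium-grey case with vent slots and green terminals; 82 long (x), 40 wide (y), 58 high. Full width up to the top; the top 12 mm is only 52 long. About 0.2 kg. It lies on its back (the rail side), front face up; origin at the centre of its underside, z up, x along its length, y across its width. At the start x is within 0.3 rad of the robot's x.
- contactor: Black contactor with a light-grey band and grey centre; 58 long (x), 45 wide (y), 57 high. Full width up to the top; the top 17 mm is only 36 long. About 0.18 kg. It lies on its back (the rail side), front face up; origin at the centre of its underside, z up, x along its length, y across its width. At the start x is within 0.3 rad of the robot's x.
- terminal_strip: Row of many-coloured terminal clamps on a steel rail; 84 long (x, the rail, 6 high at its ends; the clamps 70), 42 wide (y), 46 high; flat sides to grip across the 42 mm width. About 0.18 kg. It lies on its back (the rail side), front face up; origin at the centre of its underside, z up, x along its length, y across its width. At the start x is within 0.3 rad of the robot's x.
- breaker: White two-pole circuit breaker with a blue toggle; 82 long (x), 36 wide (y), 56 high, the toggle 3 more. Full width up to the top; the top 12 mm is only 45 long. About 0.21 kg. It lies on its back (the rail side), front face up; origin at the centre of its underside, z up, x along its length, y across its width. At the start x is within 0.3 rad of the robot's x.
- beacon: Round warning beacon: black base 54 in diameter and 18 high, orange dome 48 in diameter above it, straight-sided up to 52, 58 high in all. About 0.13 kg. Stands on its base; origin at the centre of its underside, z up.
- relay: Spare relay, bright blue all over: socket 76 long (x), 28 wide (y), 28 high with a 30 x 24 block on it to 54. Not part of either kit; it must stay where it is (within 30 mm). Origin at the centre of its underside.
- tote: Blue open tote, fixed to the bench, with two steel bail arms; outside 180 (x) by 270 (y, its long way), 85 high, walls and floor 4 thick. Origin at the centre of its underside, z up, on the bench. Its long way runs across the bench within 0.08 rad; it may be on the robot's left or right, and the red bin is then on the other side.
- red_bin: Red open-fronted picking bin, fixed to the bench; outside 200 (x) by 150 (y), walls and floor 4 thick; back and sides 75 high (80 with the rim bead), the sides slope over the front 70 mm down to a front wall (towards -x, the robot) 40 high. Origin at the centre of its underside, z up.
- bail_left (a joint): Bail arm at the tote's +y end: U of 8 mm rod astride the end; cross bar along the tote's x with a yellow sleeve (11 thick, 70 long) at its middle. In rad: 0 = out (start), 3.07 = fully in, across the rim. Bar's middle in the tote's frame, mm: x 0, y 107 + 74 cos(q - 0.1745), z 71 + 74 sin(q - 0.1745). Turns freely; let go, it falls in past q = 1.75, back out before.
- bail_right (a joint): The same bail arm, mirrored, at the tote's -y end: bar's middle at x 0, y -107 - 74 cos(q - 0.1745), z 71 + 74 sin(q - 0.1745) mm in the tote's frame. 0 = fully out, as at the start; 3.07 = fully in. Turns freely like the other.

How it is judged:
On the way, in this order (a step that is already met when the one before it is completed fails the run):
1. the power supply, contactor and terminal strip are in the tote (x of power_supply in the frame of tote between -0.075 and 0.075 m and y of power_supply in the frame of tote between -0.12 and 0.12 m and z of each of power_supply, contactor, terminal_strip in the frame of tote below 0.012 m and angle between each of power_supply, contactor, terminal_strip's own z axis and vertical below 0.12 rad and linear speed of each of power_supply, contactor, terminal_strip below 0.02 m/s and x of contactor in the frame of tote between -0.075 and 0.075 m and y of contactor in the frame of tote between -0.12 and 0.12 m and x of terminal_strip in the frame of tote between -0.075 and 0.075 m and y of terminal_strip in the frame of tote between -0.12 and 0.12 m), for 0.1 s.
2. both bail arms are swung in over the filled tote (value of joint each of bail_left, bail_right above 2.9 rad), for 0.1 s.
At the end, for the whole second after the job is handed in: Panel kit in the tote (centres within 75 mm of its middle in x, 120 in y), call-out kit in the bin (88 in x, 62 in y); each part at rest on the floor (underside under 12 mm up), tilt under 0.12 rad; both bails past 2.9 rad; relay within 30 mm of its start (all of step 1 and all of step 2 and x of breaker in the frame of red_bin between -0.088 and 0.088 m and y of breaker in the frame of red_bin between -0.062 and 0.062 m and z of each of breaker, beacon in the frame of red_bin below 0.012 m and angle between each of breaker, beacon's own z axis and vertical below 0.12 rad and linear speed of each of breaker, beacon below 0.02 m/s and x of beacon in the frame of red_bin between -0.088 and 0.088 m and y of beacon in the frame of red_bin between -0.062 and 0.062 m and distance of relay from where it was at the start of the episode below 0.03 m); the robot touches nothing.
It fails at once if a kit part is dropped or thrown (over 0.8 m/s with its underside lower than 75 mm, about a 35 mm fall) ((linear speed of power_supply above 0.8 m/s and height (world z) of power_supply below 0.075 m) or (linear speed of contactor above 0.8 m/s and height (world z) of contactor below 0.075 m) or (linear speed of terminal_strip above 0.8 m/s and height (world z) of terminal_strip below 0.075 m) or (linear speed of breaker above 0.8 m/s and height (world z) of breaker below 0.075 m) or (linear speed of beacon above 0.8 m/s and height (world z) of beacon below 0.075 m)).
It fails at once if the spare relay is moved by more than 30 mm (distance of relay from where it was at the start of the episode above 0.03 m).
It also fails if it takes over 144 s, if anything falls off the work surface, if the arm or the gripper's body presses on something with over 40 N, if the wrist force passes 120 N, or if a joint passes its speed limit or range.

ROBOT

A 6-joint arm with a two-finger parallel gripper is mounted at the origin on the work surface. World frame = base frame: x ahead of the robot, y to its left, z up, the work surface at z = 0. Lengths are in m, angles in rad, forces in N, time in s.
With the tool pointing down it reaches from about 0.225 to 0.875 m from the base axis. Payload 3.4 kg.
Tool frame: the origin (TCP) lies between the finger pads; the fingertips stand 8 mm ahead of it and the grasp point (between the pads) lies 11 mm behind it; z points along the fingers, y is the line along which they close (so a half turn about z gives the same grasp; the last joint's range is limited). The gripper opens to 85 mm and grips with 20 to 120 N. Pads are 22 mm wide; open, the fingers measure 114 mm over their backs; the gripper's body (76 mm by 85 mm) begins 54 mm behind the grasp point. The pads swing forward as they close: fully open they stand 13 mm farther back than shut.
Start: joints at [1.187, 0.276, 1.505, -0, 1.361, -0.121], TCP at [0.149, 0.555, 0.239] pointing down, gripper open.
Joint ranges: [-2.89, 2.89], [-0.75, 2.08], [0.22, 2.7], [-1.18, 4.32], [0.11, 2.71], [-2.7, 2.7]. Speed limits (rad/s): [2.57, 2.57, 3.14, 3.14, 3.14, 3.14].

INTERFACE

Orientations are given as a unit quaternion [w, x, y, z].
In Python, from rig import manip gives the robot as it stands.
- The arm moves only by the tool move_arm, never from a script. Its argument "deltas" is a list that holds one entry, the list of rows, each a list of 5 numbers: the shift along the tool's x, y, z normalised to -1 to 1, where 1 is 80 cm, then the turn about the tool's z normalised to -1 to 1, where 1 is 120 degrees, then the closure, from -1 (fully open) to 1 (shut). In form: [[[tx, ty, tz, twist, grip], ...]]. A call has 1 to 12 rows; each row is the pose to reach, as a shift and turn from the pose commanded when the call began, along the tool's axes at that moment; what a row does not reach only later rows make up. A row lasts 1/10 s, in which the tool goes at most 50 mm and 8.59 degrees, less where a joint would pass 70% of its speed; a pose out of reach is approached as far as the arm can. A call with a number of a shift or a turn outside -1 to 1 is refused whole. A call with a gripper value outside its range is refused whole. The fingers move at their own pace and stop on an object; "squeeze" is the grip in N (left out, the last holds). Time passes only in rows, so rows that repeat a pose let the fingers close. It gives the time, the measured TCP pose, the force, the opening and the grip force at its end, in the units of the state.
- manip.get_state(): the state, without advancing time (a new reading comes with each control period).
- manip.get_image(name): name is "scene" or "top" or "wrist"; returns the picture (420x560x3 uint8, red, green, blue); there is no depth.
- manip.camera_params(name): a dict with "fx", "fy", "cx", "cy" (pixels), "dist" ([k1, k2, p1, p2, k3] as OpenCV has them; the pictures are not rectified), "R" (3x3) and "t" (3): a world point X has camera coordinates R X + t; the wrist camera has in their place "tool_from_camera" (4x4, takes a point from camera to tool coordinates, whose origin is the TCP and whose axes are the flange's). Camera axes: x right, y down, z forward; pixel columns grow to the right and rows downward; lengths in m; the calibration is good to about 2 mm. A picture is of the moment at which its call begins: read the wrist's pose just before it. camera_params takes no time and is no camera call.
- manip.sign_off(): hands the job in; it is judged then, once.
The state is a dict: "clock": time; "qpos": joint angles; "qd": joint speeds; "effort": joint torques, N m; "position": TCP position; "ee_rot": TCP orientation; "contact_force": force on the tool from outside, world axes, zero at the start; "moment": the same for the moment, N m; "width": finger opening in m; "gripper_force": force on a finger pad.
Only numpy, scipy, OpenCV 4.12 (cv2) and the standard library are available. Lean on these libraries where they do the work, as an engineer would, in place of code of your own. Each camera call takes 0.05 s, during which the arm holds its last target. There are 200 camera calls.

## Working session

There is one attempt and no reset: what is moved stays moved. The work goes in short steps, Python scripts to look and compute and a tool call to move; the robot and the scene stay as the last step left them, time stands still between calls to the robot, and variables do not carry over. Pictures are saved under pics/ and viewed, at most 14 in all, crops included, and the job is handed in when it is done.

Besides the shell and the picture viewer there is one more tool, called after "Request:" in YAML: its name, and indented under it one key for each argument. move_arm: Moves the arm, as the interface text tells. Scaled input: -1 to 1 covers 80 cm each way for a shift and 120 degrees each way for a turn. Its arguments: {"type":"object","properties":{"deltas":{"type":"array","items":{"type":"array","items":{"type":"array","items":{"type":"number","minimum":-1,"maximum":1}}}},"squeeze":{"type":"number"}},"required":["deltas"]}

```bash
mkdir -p pics; ls
python3 - <<'E'
from rig import manip
import cv2,numpy as np
for n in ["top","scene"]:
    im=manip.get_image(n); cv2.imwrite(f"pics/{n}0.png",im[:,:,::-1])
    p=manip.camera_params(n); print(n,{k:np.round(v,4).tolist() for k,v in p.items()})
print({k:np.round(v,4).tolist() for k,v in manip.camera_params("wrist").items()})
print(manip.get_state())
E
```

```text
pics
top {'fx': 528.254, 'fy': 528.254, 'cx': 284.2547, 'cy': 211.2639, 'dist': [-0.1936, 0.0, 0.0, 0.0, 0.0], 'R': [[-0.024, -0.9997, -0.0087], [-0.9968, 0.0246, -0.0763], [0.0765, 0.0068, -0.997]], 't': [0.0321, 0.4787, 1.259]}
scene {'fx': 383.8388, 'fy': 383.8388, 'cx': 276.4145, 'cy': 206.0854, 'dist': [-0.1044, 0.0, 0.0, 0.0, 0.0], 'R': [[-0.7246, 0.6892, 0.0018], [0.5365, 0.5657, -0.6262], [-0.4326, -0.4528, -0.7796]], 't': [0.3376, -0.2033, 1.3298]}
{'fx': 319.4184, 'fy': 319.4184, 'cx': 272.1915, 'cy': 206.5971, 'dist': [-0.0098, 0.0, 0.0, 0.0, 0.0], 'tool_from_camera': [[0.0003, -0.9442, -0.3293, 0.0852], [1.0, 0.0002, 0.0001, 0.0001], [-0.0, -0.3293, 0.9442, -0.136], [0.0, 0.0, 0.0, 1.0]]}
{'clock': 0.1, 'qpos': array([ 1.18700805e+00,  2.76517596e-01,  1.50602509e+00,  1.58925692e-05,
        1.36072347e+00, -1.20997815e-01]), 'qd': array([-0.00172611,  0.00063592, -0.00410572, -0.000534  , -0.00373224,
       -0.00121871]), 'effort': array([ 2.75087579e-03, -4.17699730e+01, -2.46404743e+01, -3.20759432e-05,
        5.87436734e-03,  3.09017912e-05]), 'position': array([0.14919056, 0.55481578, 0.23852689]), 'ee_rot': array([-2.16480206e-04,  1.31019077e-01,  9.91379494e-01, -8.08304722e-04]), 'contact_force': array([-0.32984731, -0.11890658, -0.10717144]), 'moment': array([0.01027529, 0.05624513, 0.02997159]), 'gripper_force': 0.0, 'width': 0.08517217810840891}
```

View pics/top0.png

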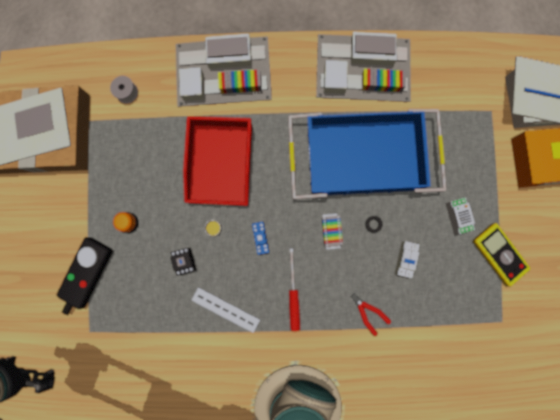

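View pics/scene0.png

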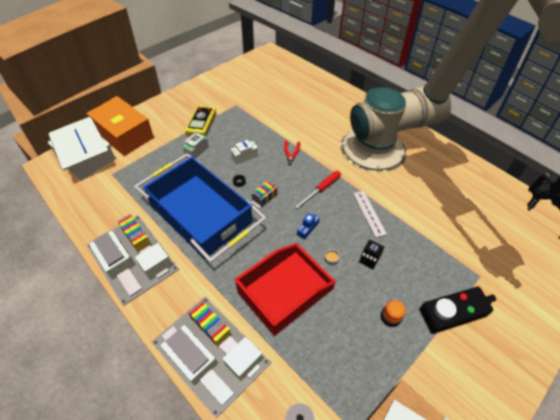

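The top view shows the tote at (367,152) with sleeves at (292,157) and (440,149), and the red bin at (219,161). The parts are the power supply (463,216), contactor (182,262), strip (333,231), breaker (409,260), beacon (125,222) and relay (260,238). The coloured parts on the grey trays and the meter are distractors.

```bash
cat > h.py <<'E'
from rig import manip
import numpy as np, cv2
from scipy.spatial.transform import Rotation as Ro
def cam(name):
    p=manip.camera_params(name); K=np.array([[p["fx"],0,p["cx"]],[0,p["fy"],p["cy"]],[0,0,1]]); d=np.array(p["dist"])
    if name=="wrist":
        s=manip.get_state(); w,x,y,z=s["ee_rot"]
        T=np.eye(4); T[:3,:3]=Ro.from_quat([x,y,z,w]).as_matrix(); T[:3,3]=s["position"]
        T=T@np.array(p["tool_from_camera"]); return K,d,T[:3,:3],T[:3,3]
    R=np.array(p["R"]); return K,d,R.T,-R.T@np.array(p["t"])
def pix2w(c,uv,z):
    K,d,R,C=c; n=cv2.undistortPoints(np.array(uv,float).reshape(-1,1,2),K,d).reshape(-1,2)
    r=np.c_[n,np.ones(len(n))]@R.T
    return C+r*((z-C[2])/r[:,2])[:,None]
def w2pix(c,X):
    K,d,R,C=c; return cv2.projectPoints(np.array(X,float).reshape(-1,3),cv2.Rodrigues(R.T)[0],-R.T@C,K,d)[0].reshape(-1,2)
def delta(goal,yaw=None):
    """rows' numbers to reach TCP goal, tool x yaw (world) in rad; y-axis symmetric"""
    s=manip.get_state(); w,x,y,z=s["ee_rot"]; R=Ro.from_quat([x,y,z,w]).as_matrix()
    sh=R.T@(np.array(goal)-s["position"])/0.8
    cur=np.arctan2(R[1,0],R[0,0]); tw=0
    if yaw is not None:
        tw=-(yaw-cur); tw=(tw+np.pi/2)%np.pi-np.pi/2
    return np.round(np.r_[sh,np.degrees(tw)/120],4)
def snap(name,f):
    c=cam(name); im=manip.get_image(name)[:,:,::-1].copy(); cv2.imwrite(f"pics/{f}.png",im); return c,im
E
python3 - <<'E'
from h import *
c=cam("top")
for n,uv,z in [("psu",(463,216),.058),("cont",(182,262),.057),("strip",(333,231),.046),("brk",(409,260),.056),("beac",(125,222),.05),("relay",(260,238),.05),("toteC",(367,152),.085),("bailL",(292,157),.058),("bailR",(440,149),.058),("bin",(219,161),.078)]:
    print(n,np.round(pix2w(c,uv,z)[0],3))
im=cv2.imread("pics/top0.png"); hsv=cv2.cvtColor(im,cv2.COLOR_BGR2HSV)
for n,lo,hi,z in [("tote",(100,120,40),(125,255,255),.085),("redlo",(0,150,60),(6,255,255),.078),("yellowL",(22,120,90),(35,255,255),.058)]:
    m=cv2.inRange(hsv,lo,hi); m[:100]=0; m[215:]=0
    if n[0]!="y": m[:,480:]=0
    for k in cv2.findContours(m,0,2)[0]:
        if cv2.contourArea(k)>60:
            w=pix2w(c,k.reshape(-1,2),z)[:,:2]; r=cv2.minAreaRect(w.astype(np.float32)*1000); print(n,np.round(r[0]),np.round(r[1]),round(r[2],1))
s=manip.get_state()
print(delta([.38,.15,.42],np.pi))
E
```

```text
psu [ 0.454 -0.407  0.058]
cont [0.363 0.264 0.057]
strip [ 0.428 -0.094  0.046]
brk [ 0.354 -0.271  0.056]
beac [0.46  0.404 0.05 ]
relay [0.415 0.079 0.05 ]
toteC [ 0.608 -0.176  0.085]
bailL [ 0.605 -0.001  0.058]
bailR [ 0.617 -0.358  0.058]
bin [0.596 0.17  0.078]
tote [ 607. -180.] [186. 278.] 1.6
redlo [599. 175.] [156. 207.] 86.2
yellowL [606.  -0.] [65. 11.] 1.9
yellowL [ 614. -662.] [23. 47.] 84.4
yellowL [ 616. -360.] [66. 11.] 1.7
[-0.41   -0.4141 -0.2262 -0.1255]
```

```bash
python3 -c "
from h import *
print(delta([.42,.28,.30],np.pi))"
```

```text
[-0.4161 -0.2439 -0.0765 -0.1255]
```

Request:
move_arm:
  deltas:
    - [[-0.416,-0.244,-0.0765,-0.1255,-1],[-0.416,-0.244,-0.0765,-0.1255,-1],[-0.416,-0.244,-0.0765,-0.1255,-1],[-0.416,-0.244,-0.0765,-0.1255,-1],[-0.416,-0.244,-0.0765,-0.1255,-1],[-0.416,-0.244,-0.0765,-0.1255,-1],[-0.416,-0.244,-0.0765,-0.1255,-1],[-0.416,-0.244,-0.0765,-0.1255,-1],[-0.416,-0.244,-0.0765,-0.1255,-1],[-0.416,-0.244,-0.0765,-0.1255,-1],[-0.416,-0.244,-0.0765,-0.1255,-1],[-0.416,-0.244,-0.0765,-0.1255,-1]]

```text
clock: 1.3
position: [0.4189, 0.2812, 0.3002]
ee_rot: [-0.001, -0.001, 1.0, 0.0]
contact_force: [0.5, -0.0, 0.8]
width: 0.085
gripper_force: 0.0
```

Run:
```python
from h import *
c,im=snap("wrist","w1"); print(c[3],manip.get_state()["position"])
for n,X in [("cont",[.363,.264,.057]),("beac",[.46,.404,.05]),("bin",[.597,.172,.004])]: print(n,w2pix(c,X))
```

```text
[0.33385383 0.28119248 0.43621987] [0.41895534 0.28123746 0.30023339]
cont [[257.22258082 122.38120484]]
beac [[368.43636517 200.77877978]]
bin [[201.36681912 275.24864145]]
```

View pics/w1.png

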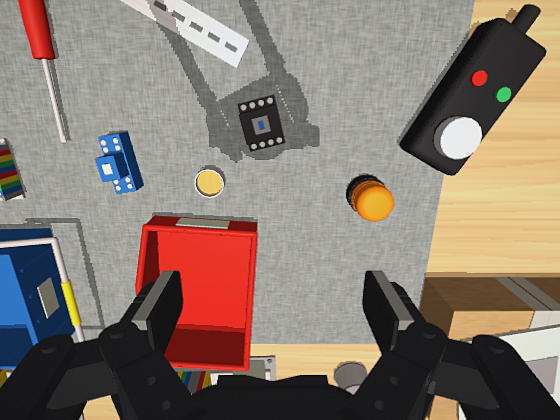

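The contactor is at (261,124), the beacon dome at (373,201), the relay at (118,162) and the bin floor centre near (200,290). All match the top-view estimates within a few mm.

Run:
```python
from h import *
im=cv2.imread("pics/w1.png"); c=cam("wrist"); hsv=cv2.cvtColor(im,cv2.COLOR_BGR2HSV)
m=cv2.inRange(im,(0,0,0),(52,52,52)); b=np.zeros_like(m); b[85:165,230:298]=m[85:165,230:298]
b=cv2.morphologyEx(b,cv2.MORPH_OPEN,np.ones((3,3)))
k=max(cv2.findContours(b,0,2)[0],key=cv2.contourArea)
for z in (.04,.057): r=cv2.minAreaRect((pix2w(c,k.reshape(-1,2),z)[:,:2]*1000).astype(np.float32)); print("cont",z,np.round(r,1) if 0 else r)
def rad(mask,z,R):
    k=max(cv2.findContours(mask,0,2)[0],key=cv2.contourArea); w=pix2w(c,k.reshape(-1,2),z)[:,:2]
    u=w.mean(0)-c[3][:2]; u/=np.linalg.norm(u); t=np.array([-u[1],u[0]])
    a=w@t; print("beac",u*((w@u).max()-R)+t*(a.max()+a.min())/2, "tang width",np.ptp(a))
o=cv2.inRange(hsv,(8,150,100),(22,255,255)); o[:,:330]=0;o[:,420:]=0;o[250:]=0
rad(o,.05,.024)
# base: near edge at z .018
bb=cv2.inRange(im,(0,0,0),(45,45,45)); q=np.zeros_like(bb); q[165:225,335:400]=bb[165:225,335:400]
k=max(cv2.findContours(q,0,2)[0],key=cv2.contourArea); w=pix2w(c,k.reshape(-1,2),.018)[:,:2]
print("base circle",cv2.minEnclosingCircle((w*1000).astype(np.float32)))
print("bin",pix2w(c,[(257,222),(150,217)],.04),pix2w(c,[(249,370)],.08))
```

```text
cont 0.04 ((365.7840270996094, 267.315185546875), (45.54016876220703, 46.08765411376953), 15.002634048461914)
cont 0.057 ((364.41607666015625, 267.91217041015625), (43.586387634277344, 44.11042785644531), 15.002665519714355)
beac [0.46403594 0.4120824 ] tang width 0.046536942281775434
base circle ((458.90179443359375, 407.427001953125), 25.604549407958984)
bin [[0.49359763 0.26130632 0.04      ]
 [0.48681785 0.11900629 0.04      ]] [[0.70726681 0.24870557 0.08      ]]
```

Request:
move_arm:
  deltas:
    - [[-0.054,0.161,0.2,0,-1],[-0.054,0.161,0.2,0,-1],[-0.054,0.161,0.2,0,-1],[-0.054,0.161,0.2,0,-1],[-0.054,0.161,0.2,0,-1],[-0.054,0.161,0.25,0,-1],[-0.054,0.161,0.3,0,-1],[-0.054,0.161,0.335,0,-1],[-0.054,0.161,0.335,0,-1],[-0.054,0.161,0.335,0,0.6],[-0.054,0.161,0.335,0,0.6],[-0.054,0.161,0.335,0,0.6]]
  squeeze: 40

```text
clock: 2.55
position: [0.4647, 0.4104, 0.0355]
ee_rot: [0.002, -0.0, 1.0, 0.002]
contact_force: [0.7, 1.0, 0.5]
width: 0.0468
gripper_force: 41.2
```

Request:
move_arm:
  deltas:
    - [[0,0,-0.0625,0,0.6],[0,0,-0.125,0,0.6],[0,0,-0.165,0,0.6],[-0.24,-0.29,-0.165,0,0.6],[-0.24,-0.29,-0.165,0,0.6],[-0.24,-0.29,-0.165,0,0.6],[-0.24,-0.29,-0.165,0,0.6],[-0.24,-0.29,-0.165,0,0.6],[-0.24,-0.29,-0.165,0,0.6],[-0.24,-0.29,-0.165,0,0.6],[-0.24,-0.29,-0.165,0,0.6],[-0.24,-0.29,-0.165,0,0.6]]

```text
clock: 3.75
position: [0.6546, 0.1777, 0.1652]
ee_rot: [0.0, -0.0, 1.0, 0.0]
contact_force: [0.0, 0.8, -1.2]
width: 0.0466
gripper_force: 42.1
```

Run:
```python
from h import *
c,im=snap("wrist","w2"); s=manip.get_state(); print(s["position"],s["width"],s["contact_force"])
print(w2pix(c,[[.655,.178,.004],[.60,.181,.004]]))
```

```text
[0.65439741 0.17819207 0.1651649 ] 0.046514131239802636 [-0.18317758  0.25128009 -1.08512293]
[[272.15724771 188.90860706]
 [275.47584961 130.78100351]]
```

View pics/w2.png

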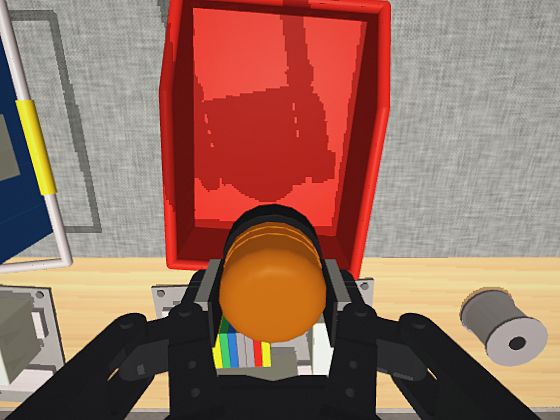

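The bin's inner floor corners are at about (193,10), (368,22) and (194,219), and its back edge reaches (337,236). The beacon is held upright above the back half.

Run:
```python
from h import *
c=cam("wrist"); print(pix2w(c,[(193,10),(368,22),(194,219),(337,236)],.004)); print(pix2w(c,[(163,260),(350,277)],.08))
```

```text
[[0.50351155 0.11382975 0.004     ]
 [0.51192335 0.25712186 0.004     ]
 [0.68610331 0.1004005  0.004     ]
 [0.70452816 0.24455667 0.004     ]]
[[0.69056131 0.09336392 0.08      ]
 [0.7055977  0.24038666 0.08      ]]
```

Request:
move_arm:
  deltas:
    - [[0,-0.003,0.05,0,0.6],[0,-0.003,0.1,0,0.6],[0,-0.003,0.13,0,0.6],[0,-0.003,0.145,0,0.6],[0,-0.003,0.152,0,0.6],[0,-0.003,0.156,0,0.6],[0,-0.003,0.156,0,0.6],[0,-0.003,0.156,0,0.6]]

```text
clock: 4.6
position: [0.6562, 0.1751, 0.0412]
ee_rot: [0.001, -0.0, 1.0, 0.0]
contact_force: [-0.3, -0.2, -0.9]
width: 0.0469
gripper_force: 42.1
```

Request:
move_arm:
  deltas:
    - [[0,0,0.002,0,0.6],[0,0,0.003,0,0.6],[0,0,0.003,0,0.6]]

```text
clock: 4.9
position: [0.6562, 0.1748, 0.0395]
ee_rot: [0.001, 0.0, 1.0, 0.0]
contact_force: [-1.3, -0.5, 5.8]
width: 0.0465
gripper_force: 42.7
```

Request:
move_arm:
  deltas:
    - [[0,0,0,0,-0.6],[0,0,0,0,-0.6],[0,0,0,0,-0.6],[0,0,-0.06,0,-0.6],[0,0,-0.12,0,-0.8],[0,0,-0.18,0,-1],[0.05,-0.06,-0.24,0,-1],[0.1,-0.12,-0.3,0,-1],[0.15,-0.18,-0.325,0,-1],[0.2,-0.24,-0.325,0,-1],[0.23,-0.3,-0.325,0,-1],[0.26,-0.36,-0.325,0,-1]]

```text
clock: 6.1
position: [0.4899, -0.042, 0.2905]
ee_rot: [0.001, -0.001, 1.0, -0.0]
contact_force: [1.1, -0.9, 0.5]
width: 0.0854
gripper_force: 0.0
```

Request:
move_arm:
  deltas:
    - [[0.15,-0.3,0,0,-1],[0.15,-0.3,0,0,-1],[0.15,-0.3,0,0,-1],[0.15,-0.3,0,0,-1],[0.15,-0.3,0,0,-1],[0.15,-0.3,0,0,-1],[0.15,-0.3,0,0,-1]]

```text
clock: 6.8
position: [0.3699, -0.2833, 0.2892]
ee_rot: [-0.0, 0.002, 1.0, -0.0]
contact_force: [0.0, 0.2, 1.3]
width: 0.0851
gripper_force: 0.0
```

Run:
```python
from h import *
c,im=snap("wrist","w3"); s=manip.get_state(); print(s["clock"],s["position"],s["ee_rot"])
c,im=snap("top","t3"); x=cv2.resize(im[90:290,80:480],None,fx=2,fy=2); cv2.imwrite("pics/t3c.png",x)
```

```text
6.85 [ 0.3706787  -0.2816727   0.28924876] [1.04576015e-05 1.48993379e-03 9.99998791e-01 4.44323890e-04]
```

View pics/w3.png

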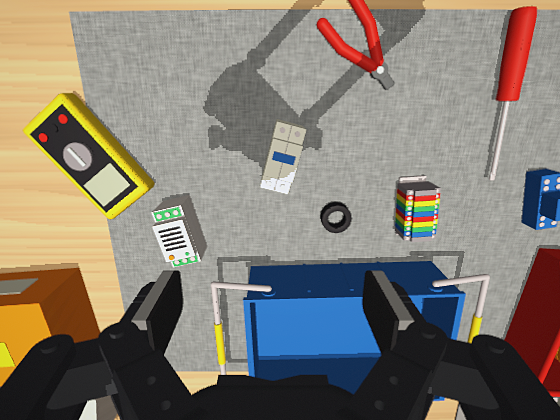

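The power supply is at about (177,235), the breaker (284,157) and the strip (417,208). I'll enlarge these to read their corners.

Run:
```python
import cv2,numpy as np
im=cv2.imread("pics/w3.png")
a=[cv2.resize(im[y:y+90,x:x+80],None,fx=3.3,fy=5.0,interpolation=cv2.INTER_CUBIC) for x,y in [(140,185),(245,112),(380,165)]]
a=[cv2.resize(im[y:y+90,x:x+65],None,fx=4,fy=4,interpolation=cv2.INTER_CUBIC) for x,y in [(147,187),(253,112),(385,165)]]
cv2.imwrite("pics/w3c.png",np.hstack(a))
```

```text
(no output)
```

View pics/w3c.png

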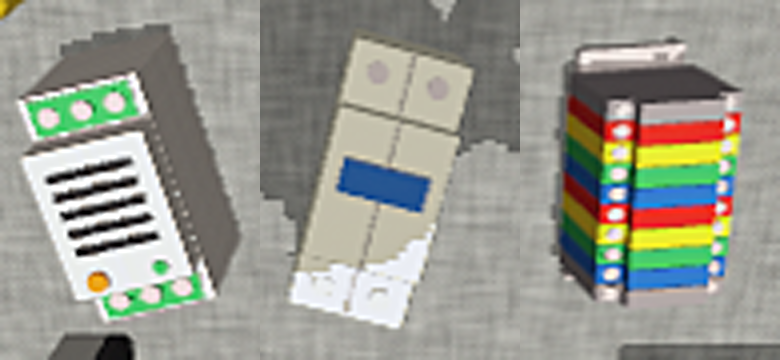

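Run:
```python
from h import *
c=cam("wrist")
for n,q,z in [("psu",[(152.5,226.5),(182.75,219.5),(194.5,257.5),(167,262.5)],.058),("brk",[(277.25,120.75),(306.5,129),(288,194),(260.5,187.5)],.044),("strip",[(406,190),(440,188.5),(435.5,239.5),(409.5,240.5)],.046)]:
    w=pix2w(c,q,z)[:,:2]; v=(w[2]+w[3]-w[0]-w[1])/2; u=(w[1]+w[2]-w[0]-w[3])/2
    print(n,w.mean(0).round(4),"len",np.hypot(*v).round(3),"yaw",np.arctan2(v[1],v[0]).round(3),"wid",np.hypot(*u).round(3),"yawU",np.arctan2(-u[0],u[1]).round(3))
print(delta([.354,-.271,.12]))
```

```text
psu [ 0.4614 -0.4044] len 0.053 yaw 0.217 wid 0.038 yawU 0.218
brk [ 0.3583 -0.2674] len 0.082 yaw -0.251 wid 0.035 yawU -0.255
strip [ 0.4303 -0.0886] len 0.07 yaw 0.145 wid 0.038 yawU 0.043
[0.0215 0.0118 0.2116 0.    ]
```

Request:
move_arm:
  deltas:
    - [[0.0155,0.018,0.06,0.06,-1],[0.0155,0.018,0.12,0.1208,-1],[0.0155,0.018,0.18,0.1208,-1],[0.0155,0.018,0.22,0.1208,-1],[0.0155,0.018,0.26,0.1208,-1],[0.0155,0.018,0.3,0.1208,-1],[0.0155,0.018,0.326,0.1208,-1],[0.0155,0.018,0.326,0.1208,-1],[0.0155,0.018,0.326,0.1208,0.7],[0.0155,0.018,0.326,0.1208,0.7],[0.0155,0.018,0.326,0.1208,0.7],[0.0155,0.018,0.326,0.1208,0.7]]
  squeeze: 50

```text
clock: 8.1
position: [0.3599, -0.2677, 0.0301]
ee_rot: [0.002, 0.126, 0.992, -0.001]
contact_force: [-0.3, -1.2, 4.7]
width: 0.0352
gripper_force: 50.1
```

```bash
python3 -c "
from h import *
print(delta([.556,.182,.16],np.pi-.065)); print(manip.get_state()['position'])"
```

```text
[-0.0974  0.6052 -0.1633 -0.0896]
[ 0.35990158 -0.26771131  0.03014577]
```

Request:
move_arm:
  deltas:
    - [[0,0,-0.06,0,0.7],[0,0,-0.12,0,0.7],[0,0,-0.163,0,0.7],[-0.0974,0.6052,-0.163,-0.0896,0.7],[-0.0974,0.6052,-0.163,-0.0896,0.7],[-0.0974,0.6052,-0.163,-0.0896,0.7],[-0.0974,0.6052,-0.163,-0.0896,0.7],[-0.0974,0.6052,-0.163,-0.0896,0.7],[-0.0974,0.6052,-0.163,-0.0896,0.7],[-0.0974,0.6052,-0.163,-0.0896,0.7],[-0.0974,0.6052,-0.163,-0.0896,0.7],[-0.0974,0.6052,-0.163,-0.0896,0.7]]

```text
clock: 9.3
position: [0.5392, 0.1477, 0.1594]
ee_rot: [0.0, 0.033, 0.999, -0.0]
contact_force: [0.5, -1.7, -2.8]
width: 0.0352
gripper_force: 51.8
```

Request:
move_arm:
  deltas:
    - [[-0.003,0.01,0,0,0.7],[0,0,0,0,0.7],[0,0,0,0,0.7]]

```text
clock: 9.6
position: [0.5377, 0.1443, 0.1588]
ee_rot: [-0.001, 0.033, 0.999, -0.001]
contact_force: [-0.7, -0.3, -3.3]
width: 0.0355
gripper_force: 51.9
```

```bash
python3 -c "
from h import *
print(delta([.556,.182,.036],np.pi-.065)); print(manip.get_state()['position'])"
```

```text
[-2.010e-02  4.870e-02  1.534e-01 -1.000e-04]
[0.53772573 0.14432879 0.1587886 ]
```

Request:
move_arm:
  deltas:
    - [[-0.0201,0.0487,0,0,0.7],[-0.0201,0.0487,0.02,0,0.7],[-0.0201,0.0487,0.07,0,0.7],[-0.0201,0.0487,0.11,0,0.7],[-0.0201,0.0487,0.135,0,0.7],[-0.0201,0.0487,0.148,0,0.7],[-0.0201,0.0487,0.153,0,0.7],[-0.0201,0.0487,0.1545,0,0.7],[-0.0201,0.0487,0.156,0,0.7]]

```text
clock: 10.5
position: [0.5588, 0.1834, 0.0355]
ee_rot: [0.001, 0.033, 0.999, 0.0]
contact_force: [-0.1, -0.1, -2.6]
width: 0.0355
gripper_force: 52.0
```

Request:
move_arm:
  deltas:
    - [[0,0,0.0015,0,0.7],[0,0,0.0025,0,0.7],[0,0,0.0025,0,0.7]]

```text
clock: 10.8
position: [0.5587, 0.1836, 0.0342]
ee_rot: [0.001, 0.033, 0.999, 0.0]
contact_force: [-1.7, -0.5, 4.4]
width: 0.0352
gripper_force: 53.0
```

Request:
move_arm:
  deltas:
    - [[0,0,0,0,-0.6],[0,0,0,0,-0.6],[0,0,0,0,-0.6],[0,0,-0.05,0,-0.6],[0,0,-0.11,0,-0.8],[0,0,-0.17,0,-1],[0,0,-0.17,0,-1]]

```text
clock: 11.5
position: [0.5624, 0.1846, 0.1757]
ee_rot: [0.007, 0.033, 0.999, 0.002]
contact_force: [0.7, 0.2, -0.3]
width: 0.0853
gripper_force: 0.0
```

```bash
python3 -c "
from h import *
print(delta([.366,.267,.029],np.pi+.262)); print(manip.get_state()['position'])"
```

```text
[ 0.2543  0.0861  0.18   -0.1562]
[0.56242495 0.18461558 0.17567323]
```

Request:
move_arm:
  deltas:
    - [[0.25,0.0861,0,-0.1562,-1],[0.25,0.0861,0,-0.1562,-1],[0.25,0.0861,0,-0.1562,-1],[0.25,0.0861,0.06,-0.1562,-1],[0.25,0.0861,0.06,-0.1562,-1],[0.25,0.0861,0.06,-0.1562,-1],[0.25,0.0861,0.06,-0.1562,-1]]

```text
clock: 12.2
position: [0.3629, 0.2655, 0.1202]
ee_rot: [0.0, -0.131, 0.991, -0.0]
contact_force: [0.8, 0.5, 0.1]
width: 0.0853
gripper_force: 0.0
```

Run:
```python
from h import *
print(delta([.366,.267,.029],np.pi+.262)); print(manip.get_state()['position'])
c,im=snap("wrist","w4"); print(w2pix(c,[[.366,.267,.057]]))
```

```text
[-0.0041  0.0008  0.1139  0.0006]
[0.36294114 0.26550285 0.1201512 ]
[[272.85423587 232.96471368]]
```

View pics/w4.png

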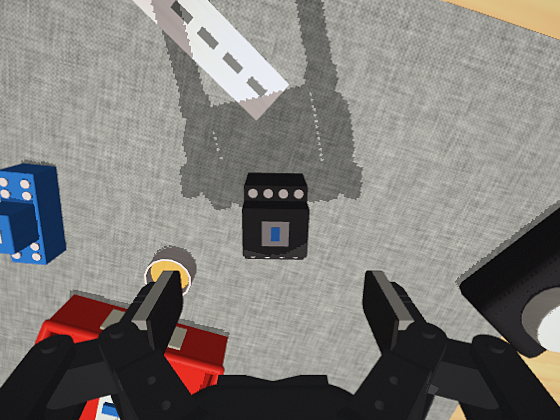

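The contactor is centred at (275,233), in line with the fingers and on its predicted spot. The yellow cap at (168,275) is clear of the fingers.

Request:
move_arm:
  deltas:
    - [[-0.004,0.002,0.05,0,-1],[-0.004,0.002,0.09,0,-1],[-0.004,0.002,0.114,0,-1],[-0.004,0.002,0.114,0,-1],[-0.004,0.002,0.114,0,0.6],[-0.004,0.002,0.114,0,0.6],[-0.004,0.002,0.114,0,0.6],[-0.004,0.002,0.114,0,0.6]]
  squeeze: 50

```text
clock: 13.05
position: [0.3669, 0.2683, 0.0306]
ee_rot: [0.002, -0.131, 0.991, 0.001]
contact_force: [0.4, 0.2, 5.7]
width: 0.0447
gripper_force: 51.6
```

```bash
python3 -c "
from h import *
t=np.array([.611,-.18]); a=.028; Y=np.array([-np.sin(a),np.cos(a)])
for k in (-.085,0,.085): print(k,t+k*Y)
g=t+.085*Y
print(delta([g[0],g[1],.17],np.pi+.028)); print(manip.get_state()['position'])"
```

```text
-0.085 [ 0.61337969 -0.26496668]
0 [ 0.611 -0.18 ]
0.085 [ 0.60862031 -0.09503332]
[-0.175  -0.5168 -0.1739  0.1116]
[0.36690375 0.26831084 0.0305992 ]
```

Request:
move_arm:
  deltas:
    - [[0,0,-0.06,0,0.6],[0,0,-0.12,0,0.6],[0,0,-0.174,0,0.6],[-0.175,-0.517,-0.174,0.1116,0.6],[-0.175,-0.517,-0.174,0.1116,0.6],[-0.175,-0.517,-0.174,0.1116,0.6],[-0.175,-0.517,-0.174,0.1116,0.6],[-0.175,-0.517,-0.174,0.1116,0.6],[-0.175,-0.517,-0.174,0.1116,0.6],[-0.175,-0.517,-0.174,0.1116,0.6],[-0.175,-0.517,-0.174,0.1116,0.6],[-0.175,-0.517,-0.174,0.1116,0.6]]

```text
clock: 14.25
position: [0.6091, -0.0986, 0.1684]
ee_rot: [0.001, -0.013, 1.0, -0.0]
contact_force: [0.8, 1.0, -0.7]
width: 0.0445
gripper_force: 52.2
```

```bash
python3 -c "
from h import *
print(delta([.6086,-.095,.0365],np.pi+.028)); print(manip.get_state()['position'])
c,im=snap('wrist','w5'); print(w2pix(c,[[.611,-.18,.004],[.6086,-.095,.004]]))"
```

```text
[ 0.0006  0.0046  0.1648 -0.0006]
[ 0.609052   -0.09858229  0.16836744]
[[188.71806442 187.21233046]
 [275.84125902 187.11166431]]
```

View pics/w5.png

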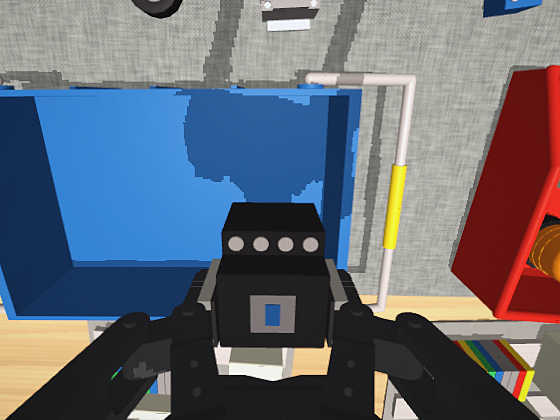

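The tote floor runs from rows 97 to 266 and columns 54 to 322, so its centre is near (188,183), as predicted. The contactor is level over the +y slot.

Request:
move_arm:
  deltas:
    - [[0.0006,0.003,0.05,0,0.6],[0.0006,0.003,0.1,0,0.6],[0.0006,0.003,0.135,0,0.6],[0.0006,0.003,0.155,0,0.6],[0.0006,0.003,0.163,0,0.6],[0.0006,0.003,0.166,0,0.6],[0.0006,0.003,0.1675,0,0.6],[0.0006,0.003,0.1675,0,0.6]]

```text
clock: 15.1
position: [0.6053, -0.0922, 0.0475]
ee_rot: [0.001, -0.015, 1.0, 0.0]
contact_force: [-24.5, 0.8, 72.6]
width: 0.0442
gripper_force: 78.2
```

Request:
move_arm:
  deltas:
    - [[0,0,-0.02,0,0.6],[0,0,-0.04,0,0.6],[0,0,-0.13,0,0.6],[0,0,-0.16,0,0.6],[0,0,-0.16,0,0.6],[0,0,-0.16,0,0.6]]

```text
clock: 15.7
position: [0.6073, -0.0929, 0.1637]
ee_rot: [0.001, -0.014, 1.0, -0.0]
contact_force: [-1.1, -0.1, -1.5]
width: 0.0445
gripper_force: 52.3
```

```bash
python3 -c "
from h import *
s=manip.get_state(); print(s['position'],s['width'],s['contact_force'],s['ee_rot'])
c,im=snap('wrist','w6'); c,im2=snap('scene','s6'); cv2.imwrite('pics/m6.png',np.hstack([cv2.resize(im[:,:,:],(400,300)),cv2.resize(im2[120:285,100:320],(400,300))]))"
```

```text
[ 0.60734156 -0.09292933  0.16372728] 0.04449759403193563 [-1.05029726 -0.12366923 -1.4628521 ] [ 1.30952372e-03 -1.42217591e-02  9.99897963e-01 -3.01078779e-04]
```

View pics/m6.png

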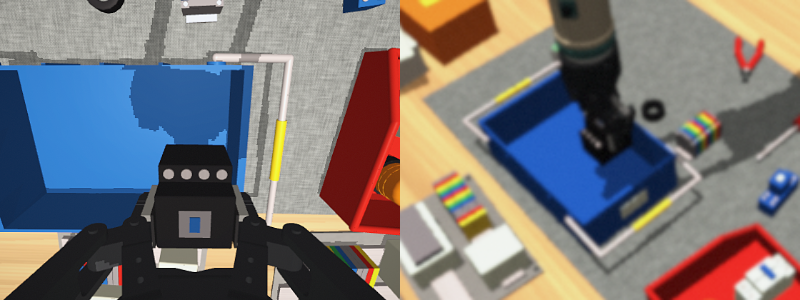

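The part did not slip. The picture puts the knuckles about ±63 mm wide at rim height, so in this slot one of them met the end wall. I'll turn the parts 90° so the fingers close along the tote's x, which leaves 86 mm each side.

```bash
python3 -c "
from h import *
s=manip.get_state(); print(s['qpos']); print(delta([.608,-.088,.17]), delta([.608,-.088,.0365]))"
```

```text
[-2.65296928e-01  3.84573279e-01  1.54186352e+00  1.48011594e-04
  1.21861343e+00 -1.86445123e+00]
[-0.0031  0.0057 -0.0115  0.    ] [-0.0036  0.0055  0.1553  0.    ]
```

Request:
move_arm:
  deltas:
    - [[-0.003,0.006,-0.01,0.75,0.6],[-0.003,0.006,-0.01,0.75,0.6],[-0.003,0.006,-0.01,0.75,0.6],[-0.003,0.006,-0.01,0.75,0.6],[-0.003,0.006,-0.01,0.75,0.6],[-0.003,0.006,-0.01,0.75,0.6],[-0.003,0.006,-0.01,0.75,0.6],[-0.003,0.006,-0.01,0.75,0.6],[-0.003,0.006,-0.01,0.75,0.6],[-0.003,0.006,-0.01,0.75,0.6],[-0.003,0.006,-0.01,0.75,0.6],[-0.003,0.006,-0.01,0.75,0.6]]

```text
clock: 17.0
position: [0.6081, -0.0879, 0.1677]
ee_rot: [-0.002, 0.697, 0.717, -0.001]
contact_force: [0.2, 0.4, -1.2]
width: 0.0442
gripper_force: 52.0
```

```bash
python3 -c "
from h import *
s=manip.get_state(); print(s['qpos'],s['position'],s['ee_rot']); print(delta([.608,-.088,.0365],np.pi/2+.028))
c,im=snap('wrist','w7')"
```

```text
[-2.56877087e-01  3.82504743e-01  1.52664703e+00  8.17407829e-05
  1.23739634e+00 -2.85275333e-01] [ 0.60805056 -0.08794009  0.16774386] [-0.00217616  0.69700306  0.71706387 -0.00118531]
[-0.0003  0.0007  0.1641  0.0002]
```

View pics/w7.png

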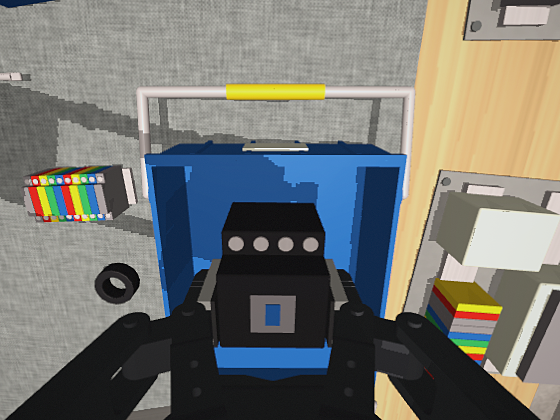

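The contactor is centred between the tote's long sides, with the end wall behind it at row 155.

Request:
move_arm:
  deltas:
    - [[0,0,0.05,0,0.6],[0,0,0.09,0,0.6],[0,0,0.115,0,0.6],[0,0,0.135,0,0.6],[0,0,0.145,0,0.6],[0,0,0.145,0,0.6]]

```text
clock: 17.65
position: [0.6082, -0.088, 0.0525]
ee_rot: [-0.002, 0.697, 0.717, -0.001]
contact_force: [-0.2, 0.3, -1.7]
width: 0.0445
gripper_force: 52.3
```

Free so far; going on to the floor.

Request:
move_arm:
  deltas:
    - [[0,0,0.01,0,0.6],[0,0,0.016,0,0.6],[0,0,0.02,0,0.6],[0,0,0.021,0,0.6],[0,0,0.021,0,0.6]]

```text
clock: 18.15
position: [0.6095, -0.0883, 0.0376]
ee_rot: [0.0, 0.697, 0.717, 0.0]
contact_force: [-0.4, -0.2, -1.1]
width: 0.0447
gripper_force: 52.3
```

Request:
move_arm:
  deltas:
    - [[0,0,0.002,0,0.6],[0,0,0.003,0,0.6],[0,0,0.004,0,0.6],[0,0,0.004,0,0.6]]

```text
clock: 18.55
position: [0.6095, -0.0883, 0.0347]
ee_rot: [0.0, 0.697, 0.717, 0.0]
contact_force: [0.5, -0.3, 1.4]
width: 0.0447
gripper_force: 52.7
```

Request:
move_arm:
  deltas:
    - [[0,0,0,0,-0.5],[0,0,0,0,-0.5],[0,0,0,0,-0.5],[0,0,-0.05,0,-0.5],[0,0,-0.11,0,-0.5],[0,0,-0.17,0,-1],[0,0,-0.18,0,-1],[0,0,-0.18,0,-1]]

```text
clock: 19.35
position: [0.6107, -0.0886, 0.1808]
ee_rot: [0.002, 0.697, 0.717, 0.001]
contact_force: [0.7, 0.6, 0.1]
width: 0.0855
gripper_force: 0.0
```

```bash
python3 -c "
from h import *
print(manip.get_state()['position'],delta([.461,-.404,.13],.217))
c,im=snap('wrist','w8')"
```

```text
[ 0.6107326  -0.08863959  0.18079042] [-0.3887 -0.1985  0.063   0.6598]
```

View pics/w8.png

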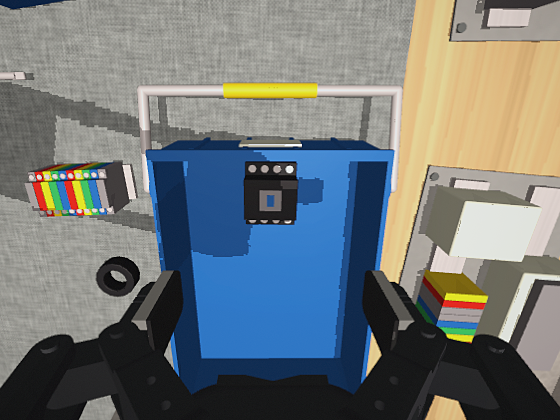

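The contactor stands flat at (270,193) in the tote, and the far floor edge is at row 358.

Request:
move_arm:
  deltas:
    - [[-0.3887,-0.1985,0,0.66,-1],[-0.3887,-0.1985,0,0.66,-1],[-0.3887,-0.1985,0,0.66,-1],[-0.3887,-0.1985,0,0.66,-1],[-0.3887,-0.1985,0,0.66,-1],[-0.3887,-0.1985,0,0.66,-1],[-0.3887,-0.1985,0,0.66,-1],[-0.3887,-0.1985,0,0.66,-1],[-0.3887,-0.1985,0.06,0.66,-1],[-0.3887,-0.1985,0.06,0.66,-1],[-0.3887,-0.1985,0.06,0.66,-1],[-0.3887,-0.1985,0.06,0.66,-1]]

```text
clock: 20.6
position: [0.4591, -0.4033, 0.1289]
ee_rot: [-0.001, 0.994, 0.109, -0.001]
contact_force: [0.4, -0.3, -0.1]
width: 0.0856
gripper_force: 0.0
```

```bash
python3 -c "
from h import *
print(manip.get_state()['position'],delta([.461,-.404,.029],.217))
c,im=snap('wrist','w9'); print(w2pix(c,[.461,-.404,.058]))
im=cv2.imread('pics/w9.png')[100:400,120:430]; cv2.imwrite('pics/w9c.png',im)"
```

```text
[ 0.45914686 -0.40328223  0.12890096] [0.0022 0.0016 0.1249 0.0002]
[[274.2118218  221.63170026]]
```

View pics/w9c.png

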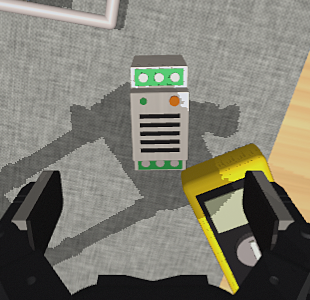

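The power supply's top face spans (251..308, 192..260), about 5 px from the prediction. The yellow meter's near edge, from (305,265) to (385,243), is close to the right finger.

```bash
python3 -c "
from h import *
c=cam('wrist'); w=pix2w(c,[(279.5,226)],.058)[0]; print(w, delta([w[0],w[1],.029],.217))
s=manip.get_state(); q=s['ee_rot']; R=Ro.from_quat([q[1],q[2],q[3],q[0]]).as_matrix()
for z in (.02,.035): print(z,((pix2w(c,[(305,265),(345,252),(385,243)],z)-w)@R*1000).round())
c8=(np.array([[-1]]))
"
```

```text
[ 0.4587199 -0.4087888  0.058    ] [-0.0024  0.0062  0.1259  0.0002]
0.02 [[-53.  23.  38.]
 [-40.  57.  38.]
 [-31.  91.  38.]]
0.035 [[-44.  22.  23.]
 [-32.  53.  23.]
 [-24.  85.  23.]]
```

Request:
move_arm:
  deltas:
    - [[-0.002,0.006,0.04,0,-0.8],[-0.002,0.006,0.08,0,-0.8],[-0.002,0.006,0.11,0,-0.8],[-0.002,0.006,0.126,0,-0.8],[-0.002,0.006,0.126,0,-0.8],[-0.002,0.006,0.126,0,0.6],[-0.002,0.006,0.126,0,0.6],[-0.002,0.006,0.126,0,0.6],[-0.002,0.006,0.126,0,0.6]]
  squeeze: 50

```text
clock: 21.55
position: [0.4598, -0.4095, 0.0312]
ee_rot: [0.001, 0.994, 0.108, 0.001]
contact_force: [-0.3, 0.2, 6.5]
width: 0.0396
gripper_force: 51.8
```

```bash
python3 -c "
from h import *
t=np.array([.611,-.18]); a=.028; Y=np.array([-np.sin(a),np.cos(a)]); g=t-.082*Y
print(manip.get_state()['position'],g,delta([g[0],g[1],.17],np.pi/2+.028))"
```

```text
[ 0.459812   -0.40949877  0.03123481] [ 0.6132957  -0.26196786] [ 0.2273 -0.1384 -0.1734 -0.6599]
```

Request:
move_arm:
  deltas:
    - [[0,0,-0.06,0,0.6],[0,0,-0.12,0,0.6],[0,0,-0.1734,0,0.6],[0.2273,-0.1384,-0.1734,-0.66,0.6],[0.2273,-0.1384,-0.1734,-0.66,0.6],[0.2273,-0.1384,-0.1734,-0.66,0.6],[0.2273,-0.1384,-0.1734,-0.66,0.6],[0.2273,-0.1384,-0.1734,-0.66,0.6],[0.2273,-0.1384,-0.1734,-0.66,0.6],[0.2273,-0.1384,-0.1734,-0.66,0.6],[0.2273,-0.1384,-0.1734,-0.66,0.6],[0.2273,-0.1384,-0.1734,-0.66,0.6]]

```text
clock: 22.75
position: [0.6123, -0.261, 0.1676]
ee_rot: [-0.001, 0.706, 0.708, -0.0]
contact_force: [-0.3, -0.5, -2.0]
width: 0.0393
gripper_force: 51.7
```

Request:
move_arm:
  deltas:
    - [[0,0,0,-0.04,0.6],[0,0,0,-0.04,0.6],[0,0,0,-0.04,0.6]]

```text
clock: 23.05
position: [0.6124, -0.2613, 0.1679]
ee_rot: [-0.0, 0.679, 0.734, -0.0]
contact_force: [0.3, -0.3, -2.6]
width: 0.0394
gripper_force: 51.7
```

```bash
python3 -c "
from h import *
s=manip.get_state(); print(s['position'],s['width'],delta([.6133,-.262,.0365],np.pi/2+.028))
c,im=snap('wrist','w10')"
```

```text
[ 0.61241147 -0.26132385  0.16789082] 0.039443014471449704 [-0.001   0.0011  0.1642  0.0238]
```

View pics/w10.png

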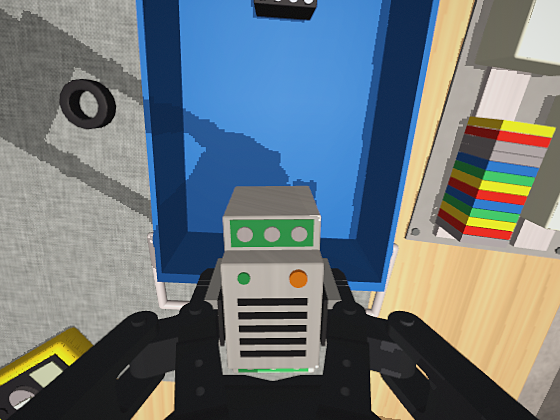

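The power supply is held upright. The tote's far floor edge is near row 235 and the contactor's near end at row 18.

```bash
python3 -c "
from h import *
c=cam('wrist'); t=np.array([.611,-.18]); a=.028; A=np.array([[np.cos(a),-np.sin(a)],[np.sin(a),np.cos(a)]])
print((pix2w(c,[(190,237),(358,233)],.004)[:,:2]-t)@A, (pix2w(c,[(285,18)],.04)[:,:2]-t)@A)
# PSU nominal ends at grasp: low end top edges (z of body top 46mm, bench ->+.137)
print((pix2w(c,[(271,218),(271,250)],.046+.137)[:,:2]-t)@A)
print((pix2w(c,[(272,262),(272,368)],.058+.137)[:,:2]-t)@A)"
```

```text
[[-0.08275629 -0.13798439]
 [ 0.08931931 -0.12484106]] [[0.00143177 0.05752263]]
[[-0.00333177 -0.04336153]
 [-0.00262333 -0.05778937]]
[[-0.00224606 -0.05680553]
 [ 0.00038667 -0.10931736]]
```

Request:
move_arm:
  deltas:
    - [[-0.003,0.001,0.02,0.0238,0.6],[-0.003,0.001,0.06,0.0238,0.6],[-0.003,0.001,0.1,0.0238,0.6],[-0.003,0.001,0.13,0.0238,0.6],[-0.003,0.001,0.15,0.0238,0.6],[-0.003,0.001,0.158,0.0238,0.6],[-0.003,0.001,0.162,0.0238,0.6],[-0.003,0.001,0.164,0.0238,0.6],[-0.003,0.001,0.164,0.0238,0.6]]

```text
clock: 24.0
position: [0.6143, -0.2641, 0.0379]
ee_rot: [0.001, 0.697, 0.717, 0.0]
contact_force: [0.8, 0.4, -1.9]
width: 0.0396
gripper_force: 51.9
```

Request:
move_arm:
  deltas:
    - [[0,0,0.002,0,0.6],[0,0,0.003,0,0.6],[0,0,0.004,0,0.6],[0,0,0.004,0,0.6]]

```text
clock: 24.4
position: [0.6141, -0.264, 0.0353]
ee_rot: [0.001, 0.697, 0.718, 0.0]
contact_force: [-1.9, -0.6, 4.0]
width: 0.0391
gripper_force: 52.6
```

Request:
move_arm:
  deltas:
    - [[0,0,0,0,-0.5],[0,0,0,0,-0.5],[0,0,0,0,-0.5],[0,0,-0.05,0,-0.5],[0,0,-0.11,0,-0.5],[0,0,-0.17,0,-1],[0,0,-0.18,0,-1],[0,0,-0.18,0,-1]]

```text
clock: 25.2
position: [0.6149, -0.2644, 0.1803]
ee_rot: [0.003, 0.696, 0.718, 0.001]
contact_force: [-0.9, -0.5, -0.3]
width: 0.0853
gripper_force: 0.0
```

```bash
python3 -c "
from h import *
print(manip.get_state()['position'],delta([.43,-.089,.14],.09))"
```

```text
[ 0.61487059 -0.26437757  0.18031072] [ 0.2261 -0.2247  0.0488  0.7213]
```

Request:
move_arm:
  deltas:
    - [[0.2261,-0.2247,0,0.7213,-1],[0.2261,-0.2247,0,0.7213,-1],[0.2261,-0.2247,0,0.7213,-1],[0.2261,-0.2247,0,0.7213,-1],[0.2261,-0.2247,0,0.7213,-1],[0.2261,-0.2247,0,0.7213,-1],[0.2261,-0.2247,0,0.7213,-1],[0.2261,-0.2247,0,0.7213,-1],[0.2261,-0.2247,0.045,0.7213,-1],[0.2261,-0.2247,0.045,0.7213,-1],[0.2261,-0.2247,0.045,0.7213,-1],[0.2261,-0.2247,0.045,0.7213,-1]]

```text
clock: 26.4
position: [0.4281, -0.0881, 0.1408]
ee_rot: [-0.0, 0.999, 0.046, -0.001]
contact_force: [-0.7, -0.0, -0.7]
width: 0.0852
gripper_force: 0.0
```

```bash
python3 -c "
from h import *
s=manip.get_state(); print(s['position'],s['qpos'][5])
c,im=snap('wrist','w11'); print(w2pix(c,[.43,-.089,.046])); cv2.imwrite('pics/w11c.png',cv2.resize(im[140:340,180:400],None,fx=2.5,fy=2.5))"
```

```text
[ 0.42806217 -0.08811408  0.14076228] 1.1156202648438565
[[273.90248993 209.6444726 ]]
```

View pics/w11c.png

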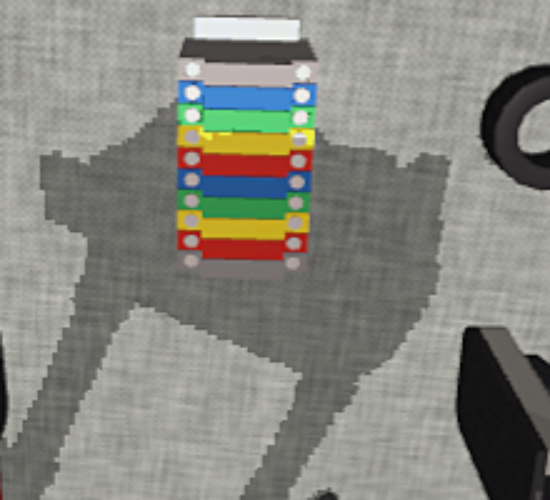

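The strip's clamp block has crop corners (179,58), (317,60), (308,278) and (178,275). It is almost aligned with the fingers.

```bash
python3 -c "
from h import *
c=cam('wrist'); p=np.array([(179,58),(317,60),(308,278),(178,275)])/2.5+[180,140]
w=pix2w(c,p,.046)[:,:2]; v=(w[0]+w[1]-w[2]-w[3])/2; u=(w[1]+w[2]-w[0]-w[3])/2; yaw=np.arctan2(v[1],v[0]); m=w.mean(0)
print(m,np.hypot(*v),np.hypot(*u),yaw,np.arctan2(u[0],-u[1])); print(delta([m[0],m[1],.02],yaw))"
```

```text
[ 0.43100803 -0.09242908] 0.07086806527149869 0.041156583634087356 0.07720646345757197 0.07249348233075929
[0.0028 0.0056 0.1516 0.0072]
```

Request:
move_arm:
  deltas:
    - [[0.003,0.0056,0.05,0.0072,-1],[0.003,0.0056,0.1,0.0072,-1],[0.003,0.0056,0.135,0.0072,-1],[0.003,0.0056,0.1516,0.0072,-1],[0.003,0.0056,0.1516,0.0072,-1],[0.003,0.0056,0.1516,0.0072,0.6],[0.003,0.0056,0.1516,0.0072,0.6],[0.003,0.0056,0.1516,0.0072,0.6],[0.003,0.0056,0.1516,0.0072,0.6]]
  squeeze: 50

```text
clock: 27.35
position: [0.4324, -0.0928, 0.0217]
ee_rot: [0.0, 0.999, 0.037, 0.001]
contact_force: [-1.0, 0.2, 6.0]
width: 0.0415
gripper_force: 51.7
```

```bash
python3 -c "
from h import *
t=np.array([.611,-.18]); a=.028; Y=np.array([-np.sin(a),np.cos(a)]); g=t+.0075*Y
print(manip.get_state()['position'],g,delta([g[0],g[1],.17],np.pi/2+.028))"
```

```text
[ 0.43242328 -0.09282487  0.02172517] [ 0.61079003 -0.17250294] [ 0.2154  0.1162 -0.1847 -0.7276]
```

Request:
move_arm:
  deltas:
    - [[0,0,-0.06,0,0.6],[0,0,-0.12,0,0.6],[0,0,-0.185,-0.07,0.6],[0,0,-0.185,-0.7276,0.6],[0.2154,0.1162,-0.185,-0.7276,0.6],[0.2154,0.1162,-0.185,-0.7276,0.6],[0.2154,0.1162,-0.185,-0.7276,0.6],[0.2154,0.1162,-0.185,-0.7276,0.6],[0.2154,0.1162,-0.185,-0.7276,0.6],[0.2154,0.1162,-0.185,-0.7276,0.6],[0.2154,0.1162,-0.185,-0.7276,0.6],[0.2154,0.1162,-0.185,-0.7276,0.6]]

```text
clock: 28.55
position: [0.6098, -0.1723, 0.1681]
ee_rot: [-0.001, 0.705, 0.71, -0.0]
contact_force: [0.8, -0.7, -1.4]
width: 0.0414
gripper_force: 52.2
```

```bash
python3 -c "
from h import *
s=manip.get_state(); print(s['position'],s['width'],delta([.6108,-.1725,.0275],np.pi/2+.028))
c,im=snap('wrist','w12')"
```

```text
[ 0.60982511 -0.17226562  0.16812814] 0.04141747017378534 [-0.0004  0.0014  0.1758 -0.01  ]
```

View pics/w12.png

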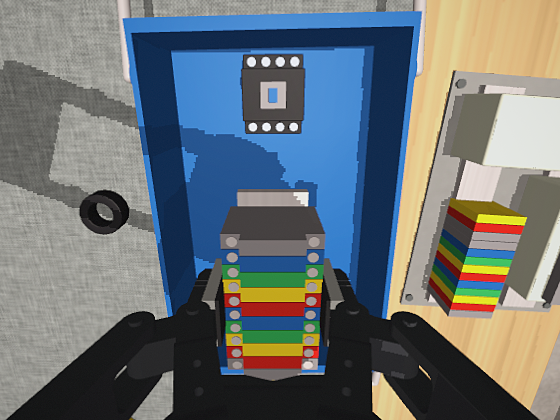

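The contactor's near end is at row 134, and the strip's leading rail end is at rows 190–205. I'll check the gap.

```bash
python3 -c "
from h import *
c=cam('wrist'); t=np.array([.611,-.18]); a=.028; A=np.array([[np.cos(a),-np.sin(a)],[np.sin(a),np.cos(a)]])
f=lambda q,z:((pix2w(c,q,z)[:,:2]-t)@A*1000).round(1)
print('cont end',f([(273,134)],.044),f([(273,55)],.044)); print('rail end',f([(273,190)],.1524),'clamps',f([(229,236),(316,236),(230,368),(312,368)],.1464+.046))
print('tcp',f([(0,0)],0)*0+((manip.get_state()['position'][:2]-t)@A*1000).round(1))"
```

```text
cont end [[ 0.5 63.8]] [[  1.4 121.4]]
rail end [[-0.  48.7]] clamps [[-17.1  42.3]
 [ 16.3  41.7]
 [-20.7 -22.8]
 [ 16.3 -23.4]]
tcp [[-1.   7.8]]
```

Request:
move_arm:
  deltas:
    - [[0.0025,0.001,0.04,-0.01,0.6],[0.0025,0.001,0.09,-0.01,0.6],[0.0025,0.001,0.13,-0.01,0.6],[0.0025,0.001,0.155,-0.01,0.6],[0.0025,0.001,0.165,-0.01,0.6],[0.0025,0.001,0.17,-0.01,0.6],[0.0025,0.001,0.174,-0.01,0.6],[0.0025,0.001,0.176,-0.01,0.6],[0.0025,0.001,0.176,-0.01,0.6]]

```text
clock: 29.5
position: [0.6115, -0.1706, 0.0286]
ee_rot: [0.001, 0.7, 0.715, 0.0]
contact_force: [-0.6, -0.7, -2.1]
width: 0.0409
gripper_force: 52.2
```

Request:
move_arm:
  deltas:
    - [[0,0,0.002,0,0.6],[0,0,0.003,0,0.6],[0,0,0.0042,0,0.6],[0,0,0.0042,0,0.6]]

```text
clock: 29.9
position: [0.6113, -0.1706, 0.0258]
ee_rot: [0.001, 0.699, 0.715, 0.0]
contact_force: [-1.5, 0.6, 5.1]
width: 0.0414
gripper_force: 53.2
```

Request:
move_arm:
  deltas:
    - [[0,0,0,0,-0.5],[0,0,0,0,-0.5],[0,0,0,0,-0.5],[0,0,-0.05,0,-0.5],[0,0,-0.11,0,-0.3],[0,0,-0.17,0,0],[0,0,-0.18,0,0.2],[0,0,-0.18,0,0.2]]

```text
clock: 30.7
position: [0.6123, -0.1708, 0.1708]
ee_rot: [0.002, 0.699, 0.715, 0.001]
contact_force: [-1.0, -0.3, 0.1]
width: 0.0341
gripper_force: 0.0
```

```bash
python3 -c "
from h import *
s=manip.get_state(); print(s['position'],s['width'],s['qpos'],delta([.606,0,.18],.028))
th0=-.1745
for q in [.25,.5,.8,1.1,1.35,1.6,1.85,2.1,2.35,2.6,2.8]:
    th=q+th0; print(q,(74*(np.cos(th)-np.cos(th0))/800).round(4),(-74*(np.sin(th)-np.sin(th0))/800).round(4))
c,im=snap('wrist','w13')"
```

```text
[ 0.61225642 -0.17083214  0.1707705 ] 0.03410292745524028 [-3.81552149e-01  4.05604304e-01  1.48085010e+00  9.89027405e-05
  1.24999940e+00 -4.03169836e-01] [ 0.2136 -0.0032 -0.012   0.7469]
0.25 0.0011 -0.023
0.5 -0.0035 -0.0456
0.8 -0.0161 -0.0702
1.1 -0.0355 -0.09
1.35 -0.0555 -0.1014
1.6 -0.0777 -0.1076
1.85 -0.1008 -0.1081
2.1 -0.1232 -0.1028
2.35 -0.1437 -0.0922
2.6 -0.1609 -0.0768
2.8 -0.1715 -0.0617
```

Request:
move_arm:
  deltas:
    - [[0.2136,-0.0032,-0.01,0.7469,0.2],[0.2136,-0.0032,-0.01,0.7469,0.2],[0.2136,-0.0032,-0.01,0.7469,0.2],[0.2136,-0.0032,-0.01,0.7469,0.2],[0.2136,-0.0032,-0.01,0.7469,0.2],[0.2136,-0.0032,-0.01,0.7469,0.2],[0.2136,-0.0032,-0.01,0.7469,0.2],[0.2136,-0.0032,-0.01,0.7469,0.2],[0.2136,-0.0032,-0.01,0.7469,0.2],[0.2136,-0.0032,-0.01,0.7469,0.2],[0.2136,-0.0032,-0.01,0.7469,0.2],[0.2136,-0.0032,-0.01,0.7469,0.2]]

```text
clock: 31.95
position: [0.6033, 0.0006, 0.1736]
ee_rot: [-0.0, 1.0, 0.014, -0.003]
contact_force: [0.0, -0.6, -0.1]
width: 0.0341
gripper_force: 0.0
```

```bash
python3 -c "
from h import *
c,im=snap('wrist','w14'); hsv=cv2.cvtColor(im,cv2.COLOR_BGR2HSV)
m=cv2.inRange(hsv,(24,150,100),(34,255,255)); n,l,st,ce=cv2.connectedComponentsWithStats(m)
for i in range(1,n):
    if st[i,4]>150: print(st[i],ce[i],pix2w(c,ce[i],.058)[0])
s=manip.get_state(); print(s['position'],delta([.606,0,.058],.028))"
```

```text
[ 267  157   13   84 1033] [273.03194579 197.87512101] [6.07571398e-01 2.36505644e-04 5.80000000e-02]
[450 165  21  47 319] [463.12539185 190.04702194] [ 0.61883995 -0.15562224  0.058     ]
[483 171  22  47 333] [495.8048048  194.21621622] [ 0.61607568 -0.18361539  0.058     ]
[6.03513314e-01 5.43000077e-04 1.73981626e-01] [0.0037 0.0009 0.145  0.0008]
```

Request:
move_arm:
  deltas:
    - [[0.0037,0.0005,0.05,0,0.2],[0.0037,0.0005,0.09,0,0.2],[0.0037,0.0005,0.125,0,0.2],[0.0037,0.0005,0.145,0,0.2],[0.0037,0.0005,0.145,0,0.2],[0.0037,0.0005,0.145,0,0.9],[0.0037,0.0005,0.145,0,0.9],[0.0037,0.0005,0.145,0,0.9]]
  squeeze: 25

```text
clock: 32.8
position: [0.6083, 0.0, 0.0614]
ee_rot: [0.0, 1.0, 0.014, 0.001]
contact_force: [-0.0, 0.7, -0.6]
width: 0.0096
gripper_force: 25.3
```

Request:
move_arm:
  deltas:
    - [[0,-0.001,-0.023,0,0.9],[0,0.0035,-0.0456,0,0.9],[0,0.0161,-0.0702,0,0.9],[0,0.0355,-0.09,0,0.9],[0,0.0555,-0.1014,0,0.9],[0,0.0777,-0.1076,0,0.9],[0,0.1008,-0.1081,0,0.9],[0,0.1232,-0.1028,0,0.9],[0,0.1437,-0.0922,0,0.9],[0,0.1609,-0.0768,0,0.9],[0,0.1715,-0.0617,0,0.9],[0,0.1715,-0.0617,0,0.9]]

```text
clock: 34.0
position: [0.6104, -0.1374, 0.1083]
ee_rot: [-0.001, 1.0, 0.013, -0.001]
contact_force: [-0.4, -0.1, -0.3]
width: 0.0043
gripper_force: 0.0
```

The grip came off the bar somewhere on the arc, so I'll find the sleeve.

```bash
cat > y.py <<'E'
from h import *
import sys
def yel(name,f,z):
    c,im=snap(name,f); hsv=cv2.cvtColor(im,cv2.COLOR_BGR2HSV)
    m=cv2.inRange(hsv,(24,130,90),(34,255,255)); n,l,st,ce=cv2.connectedComponentsWithStats(m)
    for i in range(1,n):
        if st[i,4]>60: print(name,st[i],ce[i].round(),pix2w(c,ce[i],z)[0].round(3))
yel("wrist",sys.argv[1],.09); yel("top",sys.argv[1]+"t",.09); yel("scene",sys.argv[1]+"s",.09)
print(manip.get_state()["position"])
E
python3 y.py y1; python3 -c "
from h import *
for n in ('top','scene'): print(n,w2pix(cam(n),[[.606,0,.058],[.610,-.145,.088]]).round())"
```

```text
wrist [303 186  12  12  91] [308. 192.] [ 0.65  -0.154  0.09 ]
wrist [338 186  21  27 186] [350. 199.] [ 0.647 -0.176  0.09 ]
wrist [ 277  198   21   69 1149] [287. 229.] [ 0.629 -0.144  0.09 ]
wrist [304 199  12  57 502] [309. 227.] [ 0.63  -0.156  0.09 ]
wrist [343 213  17  43 411] [352. 233.] [ 0.628 -0.179  0.09 ]
top [438 136   6  28 115] [441. 149.] [ 0.611 -0.351  0.09 ]
top [551 142   9  17 136] [555. 150.] [ 0.608 -0.646  0.09 ]
top [207 222  12  12 117] [212. 228.] [0.441 0.185 0.09 ]
top [475 223  55  63 721] [500. 254.] [ 0.36  -0.483  0.09 ]
scene [203 106  12  24 111] [209. 117.] [ 0.373 -0.433  0.09 ]
scene [111 115  13   8  63] [117. 119.] [ 0.607 -0.65   0.09 ]
scene [214 327  15  15  91] [221. 335.] [0.81  0.186 0.09 ]
[ 0.61153194 -0.13609642  0.10964761]
top [[291. 156.]
 [354. 151.]]
scene [[238. 238.]
 [203. 201.]]
```

The left bail is in: the sleeve is seen at y = -0.144, and q = 3.07 predicts -0.145. Now the right one.

Request:
move_arm:
  deltas:
    - [[0,0,-0.06,0,0.5],[0,0,-0.09,0,0.2],[0.0,0.05,-0.09,0,0.2],[0,0.1,-0.09,0,0.2],[0,0.16,-0.09,0,0.2],[0,0.22,-0.09,0,0.2],[0,0.28,-0.09,0,0.2],[0,0.28,-0.09,0,0.2],[0,0.28,-0.09,0,0.2]]

```text
clock: 35.05
position: [0.618, -0.361, 0.1813]
ee_rot: [-0.001, 1.0, 0.013, -0.0]
contact_force: [0.4, 0.8, 0.2]
width: 0.0342
gripper_force: 0.0
```

```bash
python3 y.py y2 | grep -v scene; python3 -c "
from h import *
print(delta([.616,-.36,.052],.028)); c=cam('wrist'); print(w2pix(c,[.616,-.36,.058]))
im=cv2.imread('pics/y2.png'); m=cv2.inRange(cv2.cvtColor(im,cv2.COLOR_BGR2HSV),(24,130,90),(34,255,255)); n,l,st,ce=cv2.connectedComponentsWithStats(m)
for i in range(1,n):
    if st[i,4]>300: print(ce[i],pix2w(c,ce[i],.058)[0])"
```

```text
wrist [265 162  13  81 952] [271. 201.] [ 0.628 -0.359  0.09 ]
wrist [ 39 168  29  47 316] [ 47. 193.] [ 0.63  -0.193  0.09 ]
wrist [ 71 168  26  47 314] [ 79. 193.] [ 0.63  -0.216  0.09 ]
wrist [  0 225  10  34 189] [  3. 245.] [ 0.585 -0.148  0.09 ]
top [363  69   4  17  65] [365.  77.] [ 0.787 -0.178  0.09 ]
top [351 137  10  29 161] [355. 153.] [ 0.605 -0.147  0.09 ]
top [551 142   9  17 136] [555. 150.] [ 0.608 -0.646  0.09 ]
top [207 222  12  12 117] [212. 227.] [0.441 0.185 0.09 ]
top [485 226  45  60 489] [508. 263.] [ 0.34  -0.502  0.09 ]
[ 0.61817435 -0.35893519  0.18190858]
[-0.0028  0.0014  0.1624  0.0009]
[[273.67929865 202.81948132]]
[270.61344538 201.47058824] [ 0.61713769 -0.35733679  0.058     ]
[ 47.35126582 192.5664557 ] [ 0.619365   -0.16672853  0.058     ]
[ 78.72611465 192.96178344] [ 0.6198152  -0.19364851  0.058     ]
```

Request:
move_arm:
  deltas:
    - [[-0.002,0,0.05,0,0.2],[-0.002,0,0.1,0,0.2],[-0.002,0,0.14,0,0.2],[-0.002,0,0.162,0,0.2],[-0.002,0,0.162,0,0.2],[-0.002,0,0.162,0,0.9],[-0.002,0,0.162,0,0.9],[-0.002,0,0.162,0,0.9]]
  squeeze: 25

```text
clock: 36.0
position: [0.6172, -0.3597, 0.0537]
ee_rot: [-0.001, 1.0, 0.014, 0.001]
contact_force: [0.7, 4.5, 2.1]
width: 0.0098
gripper_force: 25.4
```

Request:
move_arm:
  deltas:
    - [[0,0.001,-0.023,0,0.9],[0,-0.0035,-0.0456,0,0.9],[0,-0.0161,-0.0702,0,0.9],[0,-0.0355,-0.09,0,0.9],[0,-0.0555,-0.1014,0,0.9],[0,-0.0777,-0.1076,0,0.9],[0,-0.1008,-0.1081,0,0.9],[0,-0.1232,-0.1028,0,0.9],[0,-0.1437,-0.0922,0,0.9],[0,-0.1609,-0.0768,0,0.9],[0,-0.1715,-0.0617,0,0.9],[0,-0.1715,-0.0617,0,0.9]]

```text
clock: 37.2
position: [0.6133, -0.2219, 0.1012]
ee_rot: [-0.001, 1.0, 0.014, 0.001]
contact_force: [3.1, 4.7, 3.2]
width: 0.0099
gripper_force: 28.7
```

```bash
python3 y.py y3 | grep -v scene; python3 -c "
from h import *
print(w2pix(cam('wrist'),[.6147,-.215,.088]))"
```

```text
wrist [171 190  24  72 658] [180. 228.] [ 0.634 -0.175  0.09 ]
wrist [216 190  17  73 652] [223. 227.] [ 0.635 -0.196  0.09 ]
wrist [ 102  202   43  128 2707] [123. 265.] [ 0.612 -0.144  0.09 ]
wrist [ 260  216   25  138 2891] [272. 284.] [ 0.603 -0.222  0.09 ]
wrist [515 389  45  31 903] [543. 406.] [ 0.519 -0.395  0.09 ]
top [363  69   4  17  65] [365.  77.] [ 0.787 -0.178  0.09 ]
top [351 137  10  29 159] [355. 153.] [ 0.605 -0.147  0.09 ]
top [551 142   9  17 136] [555. 150.] [ 0.608 -0.646  0.09 ]
top [207 222  12  12 118] [212. 228.] [0.441 0.185 0.09 ]
top [474 223  56  63 726] [500. 254.] [ 0.36  -0.484  0.09 ]
[ 0.61332487 -0.22241605  0.10212387]
[[258.63722054 261.82459632]]
```

Still gripped at q ≈ 2.8. I'll lower it a little further along the arc, open, and lift clear.

Request:
move_arm:
  deltas:
    - [[0,-0.006,0.01,0,0.9],[0,-0.008,0.017,0,0.9],[0,-0.008,0.017,0,0.9],[0,-0.008,0.017,0,0.5],[0,-0.008,0.017,0,0.3],[0,-0.008,0.017,0,0.3],[0,-0.008,-0.04,0,0.3],[0,-0.008,-0.1,0,0.3],[0.0,-0.008,-0.15,0,0.3],[-0.1,0.1,-0.15,0,0.3],[-0.1,0.2,-0.15,0,0.3],[-0.1,0.2,-0.15,0,0.3]]

```text
clock: 38.55
position: [0.5474, -0.3514, 0.2223]
ee_rot: [0.001, 1.0, 0.015, 0.0]
contact_force: [0.6, -0.0, -0.5]
width: 0.03
gripper_force: 0.0
```

Request:
move_arm:
  deltas:
    - [[-0.3,0.1,-0.05,0,0.3],[-0.3,0.1,-0.05,0,0.3],[-0.3,0.1,-0.05,0,0.3],[-0.3,0.1,-0.05,0,0.3],[-0.3,0.1,-0.05,0,0.3],[-0.3,0.1,-0.05,0,0.3],[-0.3,0.1,-0.05,0,0.3]]

```text
clock: 39.25
position: [0.3093, -0.4377, 0.2618]
ee_rot: [0.0, 1.0, 0.012, 0.0]
contact_force: [0.6, 0.4, -1.1]
width: 0.0301
gripper_force: 0.0
```

```bash
python3 y.py y4 | grep top
python3 - <<'E'
from h import *
c,im=snap("top","t5"); im=im.astype(int); c_=c
print(manip.get_state()["position"],manip.get_state()["clock"])
t=np.array([.611,-.18]);a=.028;A=np.array([[np.cos(a),-np.sin(a)],[np.sin(a),np.cos(a)]])
b=np.array([.601,.179]);e=-.066;B=np.array([[np.cos(e),-np.sin(e)],[np.sin(e),np.cos(e)]])
hsv=cv2.cvtColor(im.astype(np.uint8),cv2.COLOR_BGR2HSV)
def reg(m,o,M,z,tag,mn=30):
    m=cv2.morphologyEx(m,cv2.MORPH_CLOSE,np.ones((3,3)))
    for k in cv2.findContours(m,0,2)[0]:
        if cv2.contourArea(k)>mn:
            w=((pix2w(c_,k.reshape(-1,2),z)[:,:2]-o)@M*1000); print(tag,"x",w[:,0].min().round(),w[:,0].max().round(),"y",w[:,1].min().round(),w[:,1].max().round())
# inside tote: not blue
m=cv2.bitwise_not(cv2.inRange(hsv,(95,90,20),(130,255,255))); q=np.zeros_like(m); q[120:186,318:424]=m[120:186,318:424]; reg(q,t,A,.05,"tote")
m=cv2.bitwise_not(cv2.inRange(hsv,(0,150,20),(5,255,255))|cv2.inRange(hsv,(172,150,20),(180,255,255))); q=np.zeros_like(m); q[126:198,194:244]=m[126:198,194:244]; reg(q,b,B,.05,"bin")
m=cv2.inRange(hsv,(100,120,60),(125,255,255)); q=np.zeros_like(m); q[215:262,240:285]=m[215:262,240:285]; ys,xs=np.nonzero(q); print("relay px now",xs.mean(),ys.mean())
h0=cv2.cvtColor(cv2.imread("pics/top0.png"),cv2.COLOR_BGR2HSV); m=cv2.inRange(h0,(100,120,60),(125,255,255)); ys,xs=np.nonzero(m[215:262,240:285]); print("relay px start",xs.mean()+240,ys.mean()+215)
E
```

```text
top [363  69   4  17  65] [365.  77.] [ 0.787 -0.178  0.09 ]
top [352 137   9  29 158] [355. 153.] [ 0.605 -0.147  0.09 ]
top [382 136   6  28  95] [384. 150.] [ 0.61  -0.216  0.09 ]
top [551 142   9  17 136] [555. 150.] [ 0.608 -0.646  0.09 ]
top [207 222  12  12 115] [212. 228.] [0.441 0.185 0.09 ]
top [475 223  55  54 599] [497. 249.] [ 0.374 -0.477  0.09 ]
[ 0.31197151 -0.43635732  0.26097922] 39.45
tote x -25.0 22.0 y 65.0 118.0
tote x -79.0 83.0 y -130.0 56.0
bin x -87.0 -3.0 y -22.0 24.0
bin x 22.0 79.0 y -30.0 24.0
relay px now 260.4578313253012 238.40963855421685
relay px start 260.4852071005917 238.50295857988166
```

```bash
python3 -c "
from rig import manip
print(manip.sign_off())"
```

```text
the job is handed in; nothing more can be done
None
```

The job is handed in at about 39 s with both kits placed, both bail arms fully in and the relay unmoved; the final check was by top-camera measurements only, and the sign-off gave no verdict. Two faults: I viewed 15 pictures against the limit of 14, and the first try at placing the contactor pressed a finger knuckle on the tote rim (72 N at the wrist) before I backed off and turned the part 90°.

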